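Seat the proud cap, then present the next cap over the open bottle

ROBOT

A 6-joint arm with a two-finger parallel gripper is mounted at the origin on a cart in front of the work surface, level with it; the furniture and walls round the work are solid. World frame = base frame: x ahead of the robot, y to its left, z up, the work surface at z = 0. Lengths are in m, angles in rad, forces in N, time in s.
With the tool pointing down it reaches from about 0.225 to 0.875 m from the base axis. Payload 3.4 kg.
Tool frame: the origin (TCP) lies between the finger pads; the fingertips stand 17 mm ahead of it and the grasp point (between the pads) lies 2 mm behind it; y points along the fingers, z is the direction in which the jaws open and shut, and the axes are right-handed (so a half turn about y gives the same grasp; the last joint's range is limited). The gripper opens to 85 mm and grips with 20 to 120 N. Pads are 22 mm wide; open, the fingers measure 114 mm over their backs; the gripper's body (76 mm by 85 mm) begins 54 mm behind the grasp point. The pads swing forward as they close: fully open they stand 13 mm farther back than shut.
Start: joints at [-1.31, 0.276, 1.505, -0, 1.361, -0.121], TCP at [0.214, -0.534, 0.248] pointing down, gripper open.
Joint ranges: [-2.89, 2.89], [-0.75, 2.08], [0.22, 2.7], [-1.18, 4.32], [0.11, 2.71], [-2.7, 2.7]. Speed limits (rad/s): [2.57, 2.57, 3.14, 3.14, 3.14, 3.14].

INTERFACE

Orientations are given as a unit quaternion [w, x, y, z].
In Python, from rig import manip, get_image, camera_model, sign_off, spot_in, silhouettes, spot_point gives the robot as it stands.
- The arm moves only by the tool jog_arm, never from a script. Its argument "targets" is a list of rows, each a list of 3 entries, a list of its own where there are three numbers: the finger opening in m, from 0 to 0.0854, then the shift along the world's x, y, z in m, then the turn about the world's z in rad. In form: [[claw, [x, y, z], spin], ...]. A call has 1 to 10 rows; each row shifts and turns the commanded pose from where the row before left it; what a row does not reach is not made up. A row lasts 1/8 s, in which the tool goes at most 62.5 mm and 10.7 degrees, less where a joint would pass 70% of its speed; a pose out of reach is approached as far as the arm can. A call with a gripper value outside its range is refused whole. The fingers move at their own pace and stop on an object; "force" is the grip in N (left out, the last holds). Time passes only in rows, so rows that do not move let the fingers close. It gives the time, the measured TCP pose, the force and the opening at its end, in the units of the state.
- manip.get_state(): the state, without advancing time (a new reading comes with each control period).
- get_image(name): name is "side" or "top" or "wrist"; returns (picture, depth): 480x640x3 uint8, red, green, blue; 480x640 float32, m along the optical axis (not along the pixel's ray), 0 where there is no reading.
- camera_model(name): a dict with "mtx" (3x3 intrinsics, pixels), "distortion" ([k1, k2, p1, p2, k3] as OpenCV has them; the pictures are not rectified), "world_from_camera" (4x4, takes a point from camera to world coordinates). Camera axes: x right, y up, looking along -z (the intrinsics and any distortion apply to the point x, -y, -z); pixel columns grow to the right and rows downward; lengths in m; the calibration is good to about 2 mm. A picture is of the moment at which its call begins: read the wrist's pose just before it. camera_model takes no time and is no camera call; for the wrist camera it gives the pose at the moment of the call.
- sign_off(): hands the job in, once; it reports no verdict.
Trained networks look in the newest picture that a camera, given by its name, has taken for a name from the list of things; names that differ only in an ending like _2 or _b are one class to them, and where a whole thing is asked for, a point or a joint stands for the part that bears it (a point fixed in the world has none). Each returns a list of dicts, best first, with "score" (0 to 1); they miss things now and then, are a little off and sometimes report something else, mostly with a low value. They report only what shows in the picture. A call takes as long as a camera call.
- spot_in(name, camera): "position" ([column, row] in pixels, amid what is visible of it).
- silhouettes(name, camera): "mask" (480x640 bool, what is visible of it) and "position" ([column, row] in pixels, amid what is visible of it).
- spot_point(name, camera): "position" ([column, row] in pixels: a listed point, or the origin of a listed thing).
The state is a dict: "clock": time; "qpos": joint angles; "qd": joint speeds; "effort": joint torques, N m; "position": TCP position; "ee_rot": TCP orientation; "contact_force": force on the tool from outside, world axes, zero at the start; "moment": the same for the moment, N m; "width": finger opening in m.
Only numpy, scipy, OpenCV 4.12 (cv2) and the standard library are available. Lean on these libraries where they do the work, as an engineer would, in place of code of your own. Each camera call takes 0.05 s, during which the arm holds its last target.

TASK

Of the three clear bottles in the stand, first press the yellow cap that is standing proud straight down until it is fully seated, level with its capped neighbour. Then pick the loose yellow cap out of the steel tray, carry it over the filled bottles without disturbing them, and hold it level and centred just above the mouth of the open bottle, about 7 mm clear and never touching that bottle. Finish like that, still holding the cap in the gripper, neither put on nor let go.

Things in the scene. Friction and masses are not known exactly. Their poses are not given: they have to be found in the camera images.
- stand: bottle stand, fixed on the dark 3 mm mat: white plate 88 x 250 x 12 mm with three grey round nests (67 mm across, their rims 35 mm above the table) in a row along its own y axis, 76 mm between centres. Origin under the plate's centre on the mat (3.2 mm above the table), z up. Each nest holds one clear empty bottle (54 mm across, 148 mm tall, its foot 16.2 mm above the table), fixed upright; which bottle is in which nest varies.
- open_mouth (a point): centre of the mouth rim of the open bottle (no cap, neck about 25 mm across): the highest point of that bottle, 164.2 mm above the table
- proud_cap_top (a point): centre of the top face of the yellow cap (29 mm across, 17 mm tall) that stands proud on its bottle in the stand; moves down with the cap. About 174 mm above the table at the start, 165.7 mm when fully seated
- proud_cap (a joint): how far the proud cap has been pressed down (m): 0 to 0.002 at the start, 0.009 fully seated at a hard stop. It yields to a straight push of about 5 N and stays where it is left.
- done_cap_top (a point): centre of the top face of the neighbour's yellow cap (29 mm across), already fully seated and fixed, 165.7 mm above the table
- cap_tray: shallow steel tray, fixed, 140 mm (its own x) by 210 mm (its own y), walls 2 mm thick and 32 mm high, floor 2 mm thick; origin under its centre on the table
- cap_center (a point): centre of the loose yellow cap, a disc 29 mm across and 17 mm tall, about 10 to 17 g, lying closed side up on the tray floor: its underside is 2 mm above the table and its centre 8.5 mm above its underside; z up along its axis. The only cap in the tray.
- filled_near_center (a point): centre (half-way up, 83 mm) of a loose filled bottle with a yellow cap, 54 mm across, 166 mm tall, standing upright on the mat (3 mm above the table) between tray and stand, nearer the robot; leave it alone
- filled_far_center (a point): the same for the second loose filled bottle between tray and stand, farther from the robot; leave it alone
- bottle_open: the open clear bottle itself, 54 mm across, 148 mm tall, fixed in the stand; origin at the centre of its underside, z up

How it is judged:
On the way, in this order (a step that is already met when the one before it is completed fails the run):
1. the proud cap is pressed down fully (at least 8 of its 9 mm) while the loose cap still lies in the tray (value of joint proud_cap above 0.008 m and height (world z) of cap_center below 0.05 m), for 0.2 s.
2. the loose cap is lifted clear above the tray, held by the fingers (height (world z) of cap_center above 0.1 m and contact force between cap and the fingers above 0.5 N), for 0.1 s.
At the end, for the whole second after the job is handed in: The proud cap is seated (pressed at least 7.8 of 9 mm); the loose cap is held still by the fingers, its centre within 5 mm of the open bottle's axis, its underside 1 to 15 mm above the mouth, within 0.15 rad of level and not touching the bottle; both filled bottles stand upright (value of joint proud_cap above 0.0078 m and horizontal distance between cap_center and open_mouth below 0.005 m and z of cap_center in the frame of open_mouth between 0.0095 and 0.0235 m and angle between cap_center's own z axis and vertical below 0.15 rad and linear speed of cap below 0.015 m/s and contact force between cap and the fingers above 0.5 N and contact force between cap and bottle_open below 0.05 N and angle between each of filled_near_center, filled_far_center's own z axis and vertical below 0.1 rad); the arm keeps its last pose, push and grip.
It fails at once if a filled bottle is knocked over or shifted by more than 15 mm (distance of any of filled_near_center, filled_far_center from where it was at the start of the episode above 0.015 m or angle between any of filled_near_center, filled_far_center's own z axis and vertical above 0.2 rad).
It fails at once if the loose cap touches the open bottle (contact force between cap and bottle_open above 0.3 N).
It also fails if it takes over 51 s, if anything falls off the work surface, if the arm or the gripper's body presses on something with over 40 N, if the wrist force passes 120 N, or if a joint passes its speed limit or range.

## Working session

There is one attempt and no reset: what is moved stays moved. The work goes in short steps, Python scripts to look and compute and a tool call to move; the robot and the scene stay as the last step left them, time stands still between calls to the robot, and variables do not carry over. Pictures are saved under pics/ and viewed, and the job is handed in when it is done.

Besides the shell and the picture viewer there is one more tool, called after "Request:" as name(argument=value, ...), one argument or row to a line, values as JSON. jog_arm: Moves the arm, as the interface text tells. Its arguments: {"type":"object","properties":{"targets":{"type":"array","items":{"type":"array"}},"force":{"type":"number"}},"required":["targets"]}

```bash
mkdir -p pics; ls; cat > h.py <<'E'
import numpy as np, cv2
from rig import manip, get_image, camera_model, sign_off, spot_in, silhouettes, spot_point
def ray(cam,uv,m=None):
    m=m or camera_model(cam)
    K=np.array(m["mtx"]);d=np.array(m["distortion"],float);T=np.array(m["world_from_camera"])
    p=cv2.undistortPoints(np.array([[uv]],float),K,d)[0,0]
    v=T[:3,:3]@np.array([p[0],-p[1],-1]); return T[:3,3],v
def atz(cam,uv,z,m=None):
    o,v=ray(cam,uv,m); return o+v*(z-o[2])/v[2]
def proj(cam,P,m=None):
    m=m or camera_model(cam)
    K=np.array(m["mtx"]);d=np.array(m["distortion"],float);T=np.array(m["world_from_camera"])
    c=T[:3,:3].T@(np.array(P)-T[:3,3]); 
    return cv2.projectPoints(np.array([[c[0],-c[1],-c[2]]]),np.zeros(3),np.zeros(3),K,d)[0][0,0]
def save(im,n): cv2.imwrite(f"pics/{n}.png",im[:,:,::-1])
E
python3 - <<'E'
from h import *
print(manip.get_state())
Z=dict(open_mouth=.1642,proud_cap_top=.174,done_cap_top=.1657,cap_center=.0105,filled_near_center=.083,filled_far_center=.083,stand=.0032,cap_tray=0,bottle_open=.0162)
for c in("top","side"):
    im,d=get_image(c);save(im,c+"0"); print(c,np.round(camera_model(c)["world_from_camera"],3).tolist())
    for n,z in Z.items():
        for r in spot_point(n,c)[:2]: print(c,n,round(r["score"],2),np.round(r["position"],1),np.round(atz(c,r["position"],z),4))
E
```

```text
pics
{'clock': 0.0, 'qpos': array([-1.30997550e+00,  2.76596557e-01,  1.50620144e+00, -1.08300544e-05,
        1.36069230e+00, -1.21008699e-01]), 'qd': array([-0.00127531, -0.00142174,  0.00054556,  0.00021465,  0.0004504 ,
       -0.00117084]), 'effort': array([-3.02426570e-04, -4.16773403e+01, -2.45801461e+01, -1.00922030e-04,
        1.07772372e-02,  5.62620457e-07]), 'position': array([ 0.21410536, -0.53308152,  0.24741158]), 'ee_rot': array([ 0.13412867, -0.13422987,  0.69492795, -0.69358992]), 'contact_force': array([ 0.75467252, -0.33744666, -0.04015271]), 'moment': array([-0.01316519, -0.03439265, -0.02665447]), 'width': 0.08511776063059777}
top [[0.006, 0.997, -0.082, 0.432], [-1.0, 0.004, -0.027, 0.028], [-0.027, 0.083, 0.996, 0.988], [0.0, 0.0, 0.0, 1.0]]
top open_mouth 0.88 [251.7 224.9] [0.5198 0.1837 0.1642]
top cap_center 0.56 [461.8 217.5] [ 0.5533 -0.2278  0.0105]
top filled_near_center 0.82 [356.3 268.8] [ 0.4442 -0.005   0.083 ]
top filled_far_center 0.92 [355.2 211.7] [ 0.555  -0.0027  0.083 ]
top filled_far_center 0.5 [250.4 222.6] [0.533  0.2017 0.083 ]
top stan
[... 180 characters left out ...]
, -0.384, -0.017], [-0.43, -0.377, 0.821, 1.096], [0.015, 0.906, 0.424, 0.672], [0.0, 0.0, 0.0, 1.0]]
side open_mouth 0.92 [268.6 250.7] [0.5221 0.1904 0.1642]
side proud_cap_top 0.55 [254.3 259.3] [0.5173 0.2557 0.174 ]
side done_cap_top 0.81 [245.3 281.8] [0.4917 0.3308 0.1657]
side filled_near_center 0.59 [332.9 257.3] [0.4522 0.0066 0.083 ]
side filled_far_center 0.69 [297.1 247.8] [ 0.5536 -0.0013  0.083 ]
side stand 0.55 [258.9 335.6] [0.5034 0.2717 0.0032]
side stand 0.23 [297.3 247.5] [ 0.6313 -0.152   0.0032]
side cap_tray 0.62 [336.3 247.8] [ 0.5346 -0.2071  0.    ]
side cap_tray 0.54 [295.3 248.5] [ 0.6364 -0.1495  0.    ]
side bottle_open 0.83 [272.9 304.3] [0.5292 0.1659 0.0162]
```

View pics/top0.png

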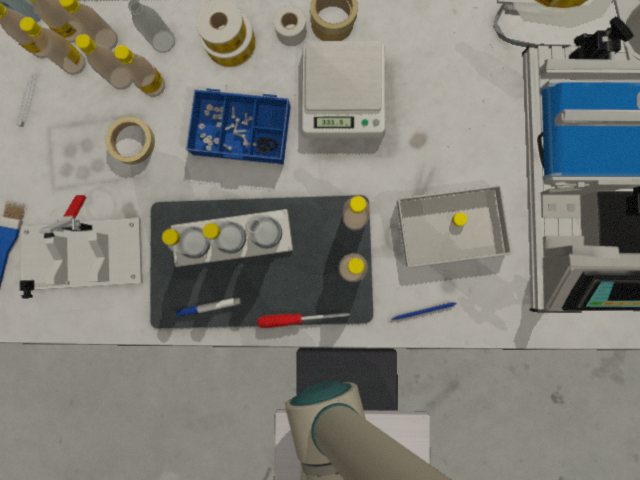

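View pics/side0.png

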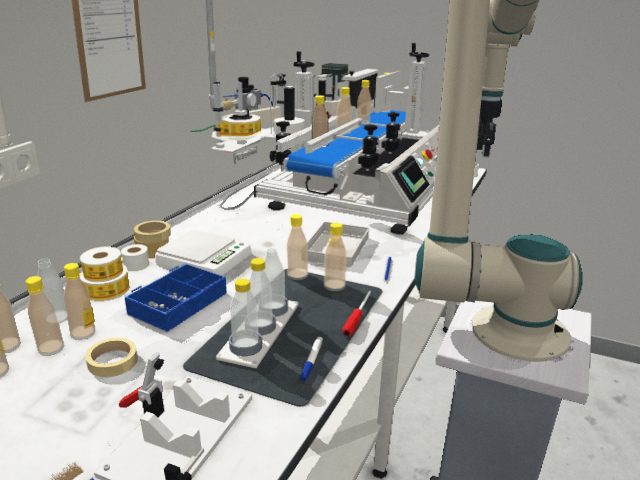

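Top view: the stand has its open bottle at about (265,230) and capped bottles at (211,231) and (171,238). The loose cap is at (461,218), and the filled bottles' caps are at (357,204) and (356,266). Next I'll move over the tray for a wrist view on the way.

```bash
python3 - <<'E'
from h import *
from scipy.spatial.transform import Rotation as R
s=manip.get_state();q=s["ee_rot"];print(np.round(R.from_quat(q[[1,2,3,0]]).as_matrix(),3))
T=np.linalg.inv(np.eye(4));M=np.array(camera_model("wrist")["world_from_camera"]);print(np.round(M,3))
print(np.array(camera_model("wrist")["mtx"]))
E
```

```text
[[-0.928  0.     0.373]
 [-0.373 -0.    -0.928]
 [-0.    -1.     0.   ]]
[[ 0.373  0.884  0.281  0.286]
 [-0.928  0.356  0.113 -0.505]
 [-0.    -0.303  0.953  0.375]
 [ 0.     0.     0.     1.   ]]
[[387.28872625   0.         321.07869156]
 [  0.         387.28872625 237.16878785]
 [  0.           0.           1.        ]]
```

Request:
jog_arm(
  targets=[
    [0.05, [0.04, 0.035, 0.01], 0],
    [0.05, [0.04, 0.035, 0.01], 0],
    [0.05, [0.04, 0.035, 0.01], 0],
    [0.05, [0.04, 0.035, 0.01], 0],
    [0.05, [0.04, 0.035, 0.01], 0],
    [0.05, [0.04, 0.035, 0], 0],
    [0.05, [0.04, 0.035, 0], 0],
    [0.05, [0.04, 0.035, 0], 0],
  ],
)

```text
clock: 2.0
position: [0.5355, -0.2524, 0.2985]
ee_rot: [-0.134, 0.134, -0.694, 0.694]
contact_force: [0.2, -0.5, 0.1]
width: 0.0497
```

```bash
python3 - <<'E'
from h import *
m=camera_model("wrist");print(manip.get_state()["position"])
im,d=get_image("wrist");save(im,"w1")
for n,z in dict(cap_center=.0105,cap_tray=0).items():
    for r in spot_point(n,"wrist")[:2]: print(n,round(r["score"],2),np.round(r["position"],1),np.round(atz("wrist",r["position"],z,m),4))
E
```

```text
[ 0.53545938 -0.25238015  0.29850475]
cap_center 0.91 [304.  165.7] [ 0.5518 -0.2266  0.0105]
cap_tray 0.86 [282.9 172.6] [ 0.5348 -0.2079  0.    ]
```

View pics/w1.png

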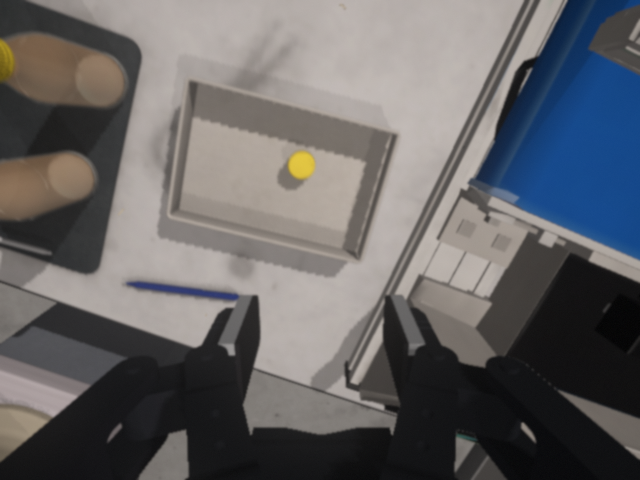

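The wrist view shows the loose cap at (302,165), which puts it at about (0.552,-0.227). That agrees with the top camera. Next I go to the stand.

Request:
jog_arm(
  targets=[
    [0.05, [0, 0.055, 0.01], 0],
    [0.05, [-0.01, 0.055, 0.01], 0],
    [0.05, [-0.01, 0.055, 0.01], 0],
    [0.0, [-0.01, 0.055, 0], 0],
    [0.0, [-0.01, 0.055, 0], 0],
    [0.0, [0, 0.055, 0], 0],
    [0.0, [0, 0.055, 0], 0],
    [0.0, [0, 0.055, 0], 0],
    [0.0, [0, 0.03, 0], 0],
    [0, [0, 0, 0], 0],
  ],
)

```text
clock: 3.4
position: [0.4941, 0.2169, 0.3281]
ee_rot: [-0.135, 0.135, -0.694, 0.694]
contact_force: [0.5, -0.1, 0.2]
width: 0.0001
```

```bash
cat >> h.py <<'E'
def yell(im):
    hsv=cv2.cvtColor(im,cv2.COLOR_RGB2HSV)
    m=((hsv[...,0]>22)&(hsv[...,0]<34)&(hsv[...,1]>150)&(hsv[...,2]>110)).astype(np.uint8)
    n,l,st,c=cv2.connectedComponentsWithStats(m)
    return [(np.round(c[i],1),st[i]) for i in range(1,n) if st[i][4]>60]
E
python3 - <<'E'
from h import *
m=camera_model("wrist");print(manip.get_state()["position"],manip.get_state()["width"])
im,d=get_image("wrist");save(im,"w2")
for n,z in dict(open_mouth=.1642,proud_cap_top=.174,done_cap_top=.1657,stand=.0032).items():
    for r in spot_point(n,"wrist")[:2]: print(n,round(r["score"],2),np.round(r["position"],1),np.round(atz("wrist",r["position"],z,m),4))
T=np.array(m["world_from_camera"])
for c,st in yell(im):
    u,v=int(c[0]),int(c[1]); dd=np.median(d[v-4:v+5,u-4:u+5]); o,r=ray("wrist",c,m); print(c,st,np.round(o+r*dd,4))
E
```

```text
[0.4940697  0.21690435 0.32814771] 0.00013495968316255531
open_mouth 0.66 [379.1 209.4] [0.5173 0.1778 0.1642]
proud_cap_top 0.83 [278.2 184.1] [0.5085 0.2563 0.174 ]
done_cap_top 0.61 [181.1 155.5] [0.5    0.3305 0.1657]
[183.6 155.7] [ 163  137   43   39 1301] [0.5009 0.3284 0.167 ]
[281.6 181.9] [ 263  163   38   39 1167] [0.5112 0.2545 0.175 ]
[602.5 243.7] [ 578  225   51   39 1467] [0.5595 0.004  0.1701]
[527.8 349.6] [ 508  330   41   40 1132] [0.4537 0.0081 0.1695]
```

View pics/w2.png

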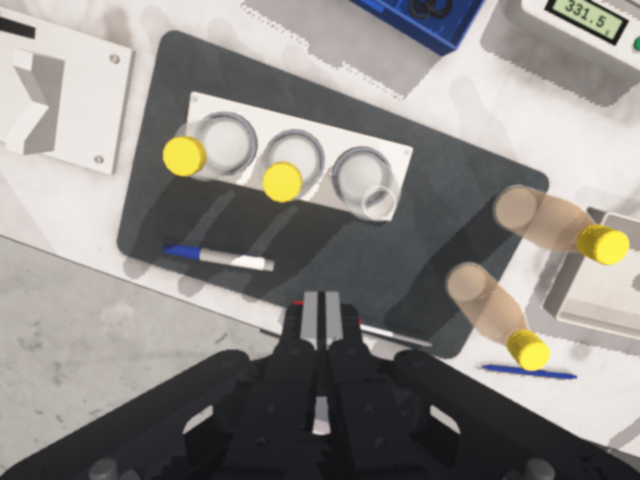

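The wrist view shows the capped bottles at (184,156) and (282,182) and the open mouth at (379,203). Depth puts the middle cap top at 0.175 m and its neighbour at 0.167 m, so the middle one is proud. I'll move above it with closed fingers.

Request:
jog_arm(
  targets=[
    [0, [0.016, 0.038, 0], 0],
    [0, [0, 0, -0.04], 0],
    [0, [0, 0, -0.04], 0],
    [0, [0, 0, -0.035], 0],
    [0, [0, 0, 0], 0],
    [0, [0, 0, 0], 0],
  ],
)

```text
clock: 4.4
position: [0.5114, 0.254, 0.2148]
ee_rot: [0.135, -0.133, 0.694, -0.694]
contact_force: [0.1, 0.2, 0.4]
width: -0.0001
```

```bash
python3 - <<'E'
from h import *
m=camera_model("wrist");s=manip.get_state();print(s["position"])
im,d=get_image("wrist");save(im,"w3");im2,_=get_image("side");save(cv2.resize(im2[180:340,180:380],(800,640))[:600],"s3")
for c,st in yell(im):
    u,v=int(c[0]),int(c[1]); dd=np.median(d[v-4:v+5,u-4:u+5]); o,r=ray("wrist",c,m); print(c,st,np.round(o+r*dd,4))
tip=s["position"]-[0,0,.017];print(proj("wrist",tip,m))
for P in [(.510,.2545,.174)]: print(proj("wrist",P,m))
E
```

```text
[0.51135527 0.2539771  0.2148172 ]
[169.1 241. ] [ 137  210   66   63 3137] [0.5026 0.3283 0.167 ]
[318.1 275.1] [ 288  250   62   55 2298] [0.516  0.2571 0.1749]
[634.8 462.9] [627 457  13  15 112] [0.4582 0.009  0.1496]
[320.56581634 308.97128244]
[318.55352659 287.009292  ]
```

View pics/w3.png

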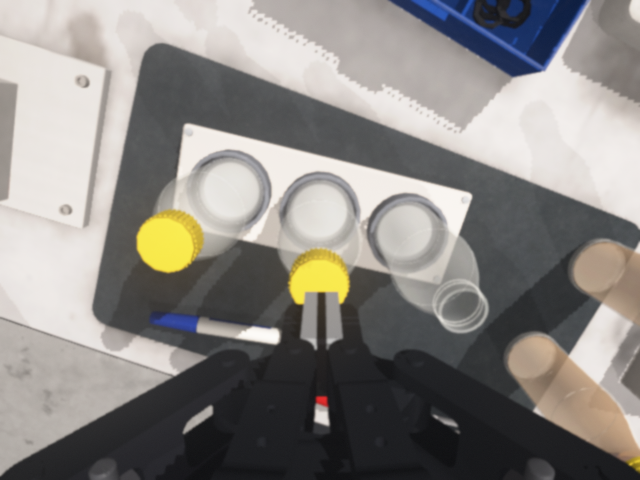

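View pics/s3.png

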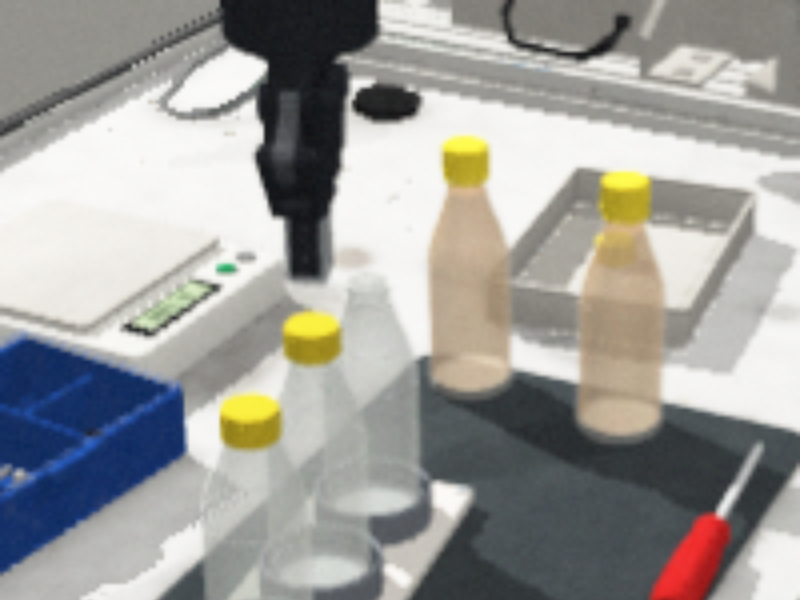

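The fingertip is centred over the proud cap, whose disc centre is at about (319,285). Next I press down in steps.

Request:
jog_arm(
  targets=[
    [0, [0, 0, -0.02], 0],
    [0, [0, 0, -0.004], 0],
    [0, [0, 0, -0.003], 0],
    [0, [0, 0, -0.003], 0],
    [0, [0, 0, -0.002], 0],
    [0, [0, 0, 0], 0],
    [0, [0, 0, 0], 0],
  ],
)

```text
clock: 5.38
position: [0.5102, 0.2543, 0.1827]
ee_rot: [-0.134, 0.134, -0.694, 0.694]
contact_force: [-1.9, -1.3, 5.7]
width: -0.0001
```

Request:
jog_arm(
  targets=[
    [0, [0, 0, -0.001], 0],
    [0, [0, 0, 0], 0],
    [0, [0, 0, 0], 0],
  ],
)

```text
clock: 5.75
position: [0.5102, 0.2543, 0.1827]
ee_rot: [-0.135, 0.134, -0.694, 0.694]
contact_force: [-4.1, -2.0, 10.3]
width: -0.0
```

It's at the hard stop: the force rose to 10 N with no further motion. I'll retreat and check.

Request:
jog_arm(
  targets=[
    [0, [0, 0, 0.03], 0],
    [0, [0, 0, 0.05], 0],
    [0.05, [0, -0.03, 0.05], 0],
    [0.05, [-0.02, -0.04, 0.02], 0],
    [0.05, [0, 0, 0], 0],
    [0.05, [0, 0, 0], 0],
  ],
)

```text
clock: 6.5
position: [0.4905, 0.1847, 0.3304]
ee_rot: [0.134, -0.134, 0.695, -0.694]
contact_force: [-0.5, 0.4, -0.4]
width: 0.0501
```

```bash
python3 - <<'E'
from h import *
m=camera_model("wrist");s=manip.get_state();print(s["position"])
im,d=get_image("wrist");save(im,"w4")
for c,st in yell(im):
    u,v=int(c[0]),int(c[1]); dd=np.median(d[v-4:v+5,u-4:u+5]); o,r=ray("wrist",c,m); print(c,st,np.round(o+r*dd,4), np.round(atz("wrist",c,.1657,m),4))
for n,z in dict(open_mouth=.1642,proud_cap_top=.1657,done_cap_top=.1657).items():
    for r in spot_point(n,"wrist")[:1]: print(n,round(r["score"],2),np.round(r["position"],1),np.round(atz("wrist",r["position"],z,m),4))
p=proj("wrist",(.5205,.180,.1642),m);print(p)
u,v=map(int,p);cv2.imwrite("pics/w4c.png",cv2.resize(im[v-60:v+60,u-80:u+80,::-1],(800,600),interpolation=cv2.INTER_CUBIC));print(u-80,v-60)
E
```

```text
[0.49052753 0.18470745 0.3303689 ]
[144.9 135.5] [ 124  116   44   40 1368] [0.5009 0.3277 0.1669] [0.5006 0.3281 0.1657]
[244.8 159.7] [ 227  141   37   38 1120] [0.5113 0.2539 0.1669] [0.5111 0.2541 0.1657]
[570.9 224.8] [ 547  206   49   39 1454] [0.5594 0.0027 0.1701] [ 5.593e-01 -5.000e-04  1.657e-01]
[633.8 260.8] [626 250  14  23 228] [ 0.5483 -0.212   0.0142] [ 0.5529 -0.0667  0.1657]
[497.9 333. ] [ 478  314   40   39 1102] [0.4541 0.0078 0.1698] [0.4526 0.0049 0.1657]
open_mouth 0.9 [342.9 185.3] [0.5204 0.1787 0.1642]
proud_cap_top 0.62 [240.4 161.6] [0.5086 0.2567 0.1657]
done_cap_top 0.68 [142.9 132.4] [0.5022 0.3301 0.1657]
[341.38865302 184.53689719]
261 124
```

View pics/w4c.png

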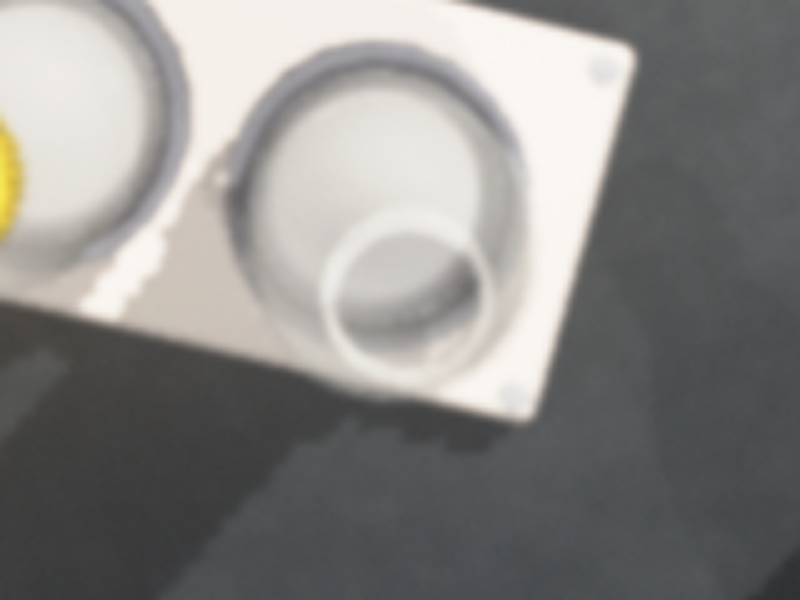

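View pics/w4.png

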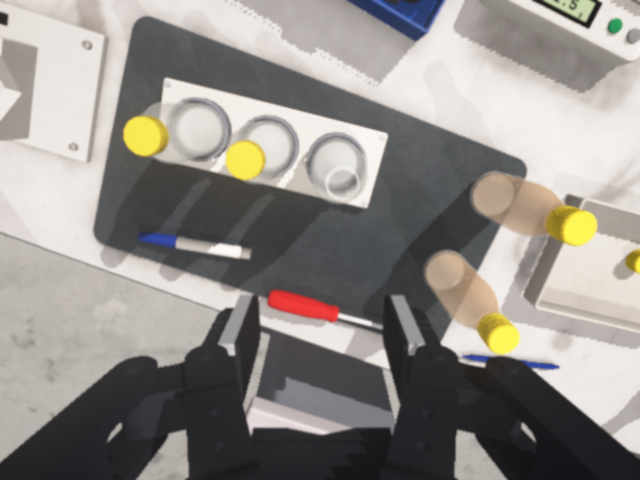

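Both cap tops now read 0.1669 m in depth, so they're level and the cap is seated. The mouth ring centre is at about (342.5,183). Next I move to the tray.

Request:
jog_arm(
  targets=[
    [0.05, [0.01, -0.055, 0], 0],
    [0.05, [0.01, -0.055, 0], 0],
    [0.05, [0.01, -0.055, 0], 0],
    [0.05, [0.01, -0.055, 0], 0],
    [0.05, [0.01, -0.055, 0], 0],
    [0.05, [0.01, -0.055, 0], 0],
    [0.05, [0, -0.05, -0.03], 0],
    [0.05, [0, -0.03, -0.06], 0],
    [0.05, [0, 0, -0.06], 0],
    [0.05, [0, 0, 0], 0],
  ],
)

```text
clock: 7.95
position: [0.547, -0.2217, 0.1788]
ee_rot: [0.131, -0.138, 0.697, -0.691]
contact_force: [-0.3, -0.3, 1.1]
width: 0.0497
```

Request:
jog_arm(
  targets=[
    [0.05, [0, 0, -0.03], 0],
    [0.05, [0, 0, -0.03], 0],
    [0.05, [0, 0, 0], 0],
    [0.05, [0, 0, 0], 0],
  ],
)

```text
clock: 8.45
position: [0.5522, -0.224, 0.127]
ee_rot: [-0.136, 0.133, -0.693, 0.695]
contact_force: [0.0, -0.0, 0.7]
width: 0.0505
```

```bash
python3 - <<'E'
from h import *
m=camera_model("wrist");s=manip.get_state();print(s["position"])
im,d=get_image("wrist");save(im,"w5")
for c,st in yell(im):
    u,v=int(c[0]),int(c[1]); dd=np.median(d[v-4:v+5,u-4:u+5]); o,r=ray("wrist",c,m); print(c,st,np.round(o+r*dd,4), np.round(atz("wrist",c,.019,m),4))
for r in spot_point("cap_center","wrist")[:1]: print(round(r["score"],2),np.round(r["position"],1),np.round(atz("wrist",r["position"],.0105,m),4))
m0=dict(m)
E
```

```text
[ 0.55215728 -0.22400636  0.12697427]
[320.2 239.4] [ 299  216   43   47 1571] [ 0.5534 -0.2235  0.0197] [ 0.5531 -0.2236  0.019 ]
0.77 [319.1 239. ] [ 0.5506 -0.2238  0.0105]
```

View pics/w5.png

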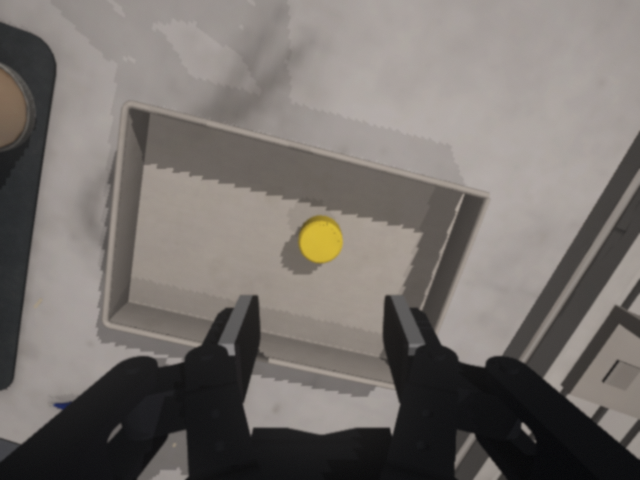

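The cap at (320,240) is centred between the fingers (columns 247 and 397). I'll descend.

Request:
jog_arm(
  targets=[
    [0.05, [0, 0, -0.045], 0],
    [0.05, [0, 0, -0.035], 0],
    [0.05, [0, 0, -0.01], 0],
    [0.05, [0, 0, 0], 0],
    [0.05, [0, 0, 0], 0],
  ],
)

```text
clock: 9.18
position: [0.5516, -0.2243, 0.0362]
ee_rot: [-0.135, 0.133, -0.693, 0.695]
contact_force: [0.6, 0.7, 0.7]
width: 0.05
```

```bash
python3 - <<'E'
from h import *
m=camera_model("wrist");s=manip.get_state();print(s["position"])
im,d=get_image("wrist");save(im,"w6")
for c,st in yell(im):
    u,v=int(c[0]),int(c[1]); print(c,st,np.round(atz("wrist",c,.019,m),4))
print(proj("wrist",(.552,-.2237,.019),m))
E
```

```text
[ 0.55158763 -0.22430013  0.03620624]
[320.8 302.1] [ 287  265   67   73 3826] [ 0.5545 -0.2233  0.019 ]
[319.49134581 307.42177054]
```

View pics/w6.png

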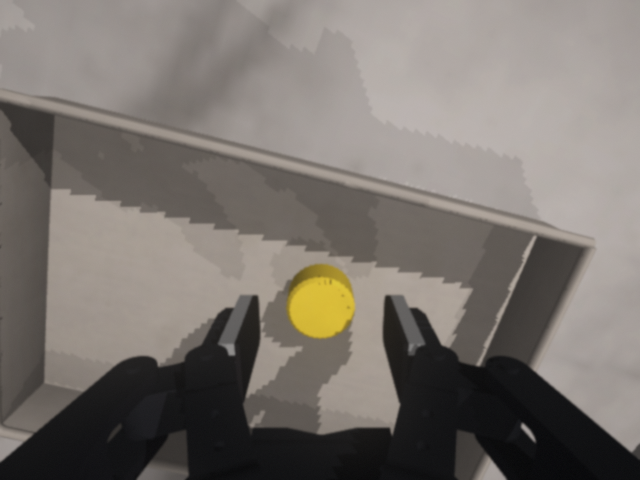

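The cap's top face is at (320,306), centred. I'll lower 15 mm and grip.

Request:
jog_arm(
  targets=[
    [0.05, [0.001, 0.0005, -0.01], 0],
    [0.05, [0, 0, -0.005], 0],
    [0.05, [0, 0, 0], 0],
    [0.015, [0, 0, 0], 0],
    [0.015, [0, 0, 0], 0],
    [0.015, [0, 0, 0], 0],
    [0.015, [0, 0, 0], 0],
  ],
  force=30,
)

```text
clock: 10.1
position: [0.5514, -0.2232, 0.0196]
ee_rot: [-0.134, 0.134, -0.694, 0.694]
contact_force: [0.6, 0.8, 1.0]
width: 0.0276
```

Request:
jog_arm(
  targets=[
    [0.015, [0, 0, 0.02], 0],
    [0.015, [0, 0, 0.04], 0],
    [0.015, [0, 0, 0.05], 0],
    [0.015, [0, 0, 0.05], 0],
    [0.015, [0, 0, 0.05], 0],
    [0.015, [0, 0, 0], 0],
    [0.015, [0, 0, 0], 0],
  ],
)

```text
clock: 10.98
position: [0.5506, -0.2228, 0.2288]
ee_rot: [0.134, -0.135, 0.695, -0.694]
contact_force: [0.0, -0.1, 0.1]
width: 0.028
```

```bash
python3 - <<'E'
from h import *
m=camera_model("wrist");s=manip.get_state();print(s["position"],s["width"])
im,d=get_image("wrist");save(im,"w7")
for c,st in yell(im):
    print(c,st,np.round(atz("wrist",c,s["position"][2]-.001,m),4))
for r in spot_point("cap_center","wrist")[:1]: print(round(r["score"],2),np.round(r["position"],1),np.round(atz("wrist",r["position"],s["position"][2]-.009,m),4))
E
```

```text
[ 0.55062864 -0.22275343  0.22875821] 0.0279843843099659
[321.2 321.7] [ 285  280   71   81 4496] [ 0.5537 -0.2218  0.2278]
0.88 [323.6 322.5] [ 0.5494 -0.2245  0.2198]
```

View pics/w7.png

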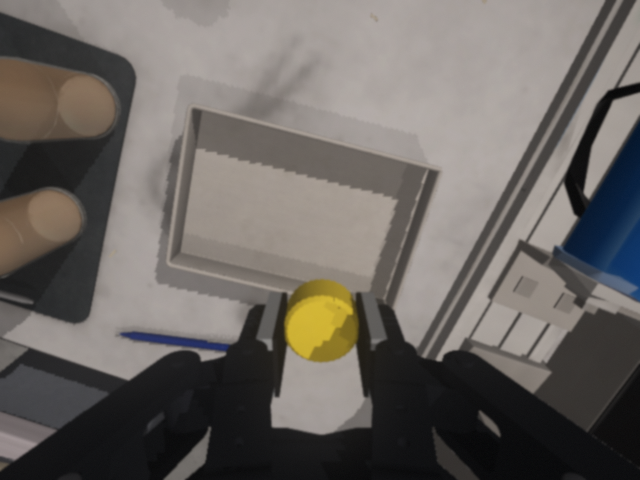

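The cap is held level between the fingers, with its top face at about (321,328). Next I work out its offset from the TCP and the mouth position, then carry.

```bash
python3 - <<'E'
from h import *
m=camera_model("wrist");P=manip.get_state()["position"]
for v in (326,328,330): print(np.round(atz("wrist",(321.5,v),P[2]-.0006,m)-P,4))
E
```

```text
[ 0.0017  0.0003 -0.0006]
[ 0.0009 -0.     -0.0006]
[ 0.0001 -0.0004 -0.0006]
```

Request:
jog_arm(
  targets=[
    [0.015, [0, 0.03, 0.03], 0],
    [0.015, [0, 0.05, 0.01], 0],
    [0.015, [0, 0.05, 0], 0],
    [0.015, [-0.005, 0.05, 0], 0],
    [0.015, [-0.005, 0.05, 0], 0],
    [0.015, [-0.005, 0.05, 0], 0],
    [0.015, [-0.005, 0.04, 0], 0],
    [0.015, [-0.005, 0.03, 0], 0],
    [0.015, [0, 0, 0], 0],
    [0.015, [0, 0, 0], 0],
  ],
)

```text
clock: 12.32
position: [0.526, 0.1264, 0.2683]
ee_rot: [-0.133, 0.135, -0.694, 0.695]
contact_force: [-0.2, 0.0, -0.4]
width: 0.0276
```

```bash
python3 - <<'E'
from h import *
m=camera_model("wrist");s=manip.get_state();P=s["position"];print(P,s["width"])
im,d=get_image("wrist");save(im,"w8")
print(proj("wrist",(.5207,.179,.1642),m))
for r in spot_point("open_mouth","wrist")[:1]: print(round(r["score"],2),np.round(r["position"],1),np.round(atz("wrist",r["position"],.1642,m),4))
for r in spot_point("cap_center","wrist")[:1]: print(round(r["score"],2),np.round(r["position"],1),np.round(atz("wrist",r["position"],P[2]-.009,m)-P,4))
im,d=get_image("side");save(im,"s8")
E
```

```text
[0.52595712 0.12637793 0.26825723] 0.027618879090876205
[238.51679569 219.41455716]
0.7 [239.2 222.6] [0.5189 0.178  0.1642]
0.93 [323.5 320.8] [-0.0005 -0.0015 -0.009 ]
```

View pics/w8.png

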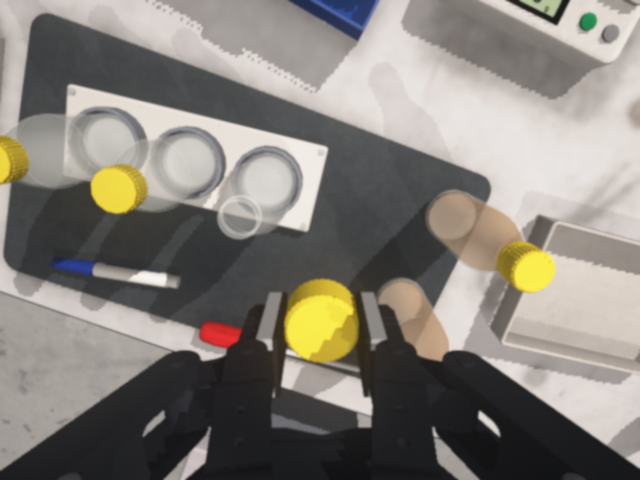

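```bash
python3 - <<'E'
from h import *
im=cv2.imread("pics/w8.png");cv2.imwrite("pics/w8c.png",cv2.resize(im[182:254,190:286],(768,576),interpolation=cv2.INTER_CUBIC))
im=cv2.imread("pics/s8.png");cv2.imwrite("pics/s8c.png",cv2.resize(im[180:340,180:380],(750,600),interpolation=cv2.INTER_CUBIC))
m=camera_model("wrist")
for p in [(240,217),(239,217),(240,218),(240,216)]: print(np.round(atz("wrist",p,.1642,m),4))
E
```

```text
[0.5229 0.1783 0.1642]
[0.5227 0.1789 0.1642]
[0.5223 0.1781 0.1642]
[0.5235 0.1785 0.1642]
```

View pics/w8c.png

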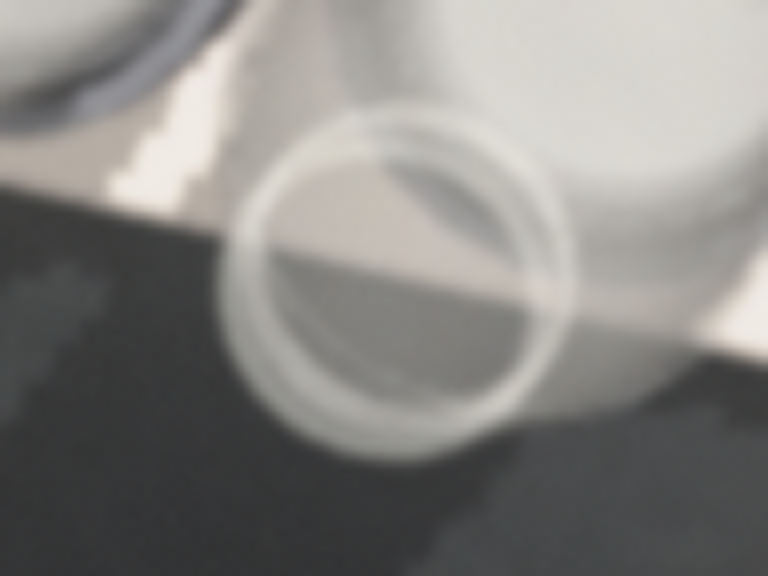

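View pics/s8c.png

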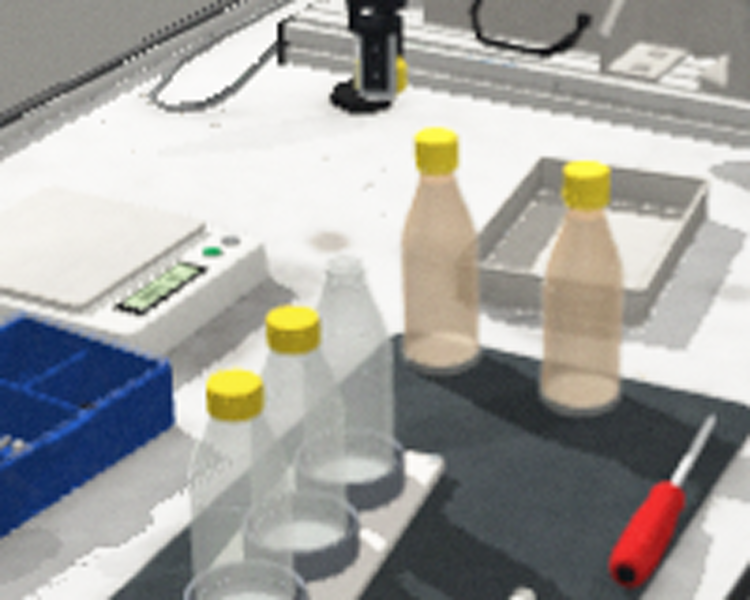

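The upper mouth rim (the lower-left ring) is centred at about (237,219), which gives a mouth at about (0.5205,0.1793). The side view shows the filled bottles upright and the cap in the gripper. I'll approach above the mouth, staying high at first.

Request:
jog_arm(
  targets=[
    [0.015, [-0.0057, 0.03, 0], 0],
    [0.015, [0, 0.0234, 0], 0],
    [0.015, [0, 0, 0], 0],
    [0.015, [0, 0, -0.03], 0],
    [0.015, [0, 0, -0.025], 0],
    [0.015, [0, 0, -0.008], 0],
    [0.015, [0, 0, 0], 0],
    [0.015, [0, 0, 0], 0],
  ],
)

```text
clock: 13.52
position: [0.5214, 0.1801, 0.2075]
ee_rot: [-0.135, 0.133, -0.694, 0.694]
contact_force: [-0.2, 0.6, 0.2]
width: 0.0278
```

```bash
python3 - <<'E'
from h import *
m=camera_model("wrist");s=manip.get_state();P=s["position"];print(P,s["width"])
im,d=get_image("wrist");save(im,"w9")
im,d=get_image("side");cv2.imwrite("pics/s9c.png",cv2.resize(im[210:290,220:320,::-1],(750,600),interpolation=cv2.INTER_CUBIC))
for n,z in (("open_mouth",.1642),("cap_center",P[2]-.009)):
  for r in spot_point(n,"side")[:1]: print(n,round(r["score"],2),np.round(r["position"],1),np.round(atz("side",r["position"],z),4))
print(proj("side",(.5205,.1793,.1642)), proj("side",P-[0,0,.0091]))
im,d=get_image("top");save(im,"t9");cv2.imwrite("pics/t9c.png",cv2.resize(im[190:270,220:320,::-1],(750,600),interpolation=cv2.INTER_CUBIC))
E
```

```text
[0.52136701 0.18010637 0.20753869] 0.02775338584108452
open_mouth 0.77 [268.6 249.6] [0.5248 0.1857 0.1642]
cap_center 0.35 [269.6 235.9] [0.5197 0.1888 0.1985]
[271.86573729 248.84081397] [270.97796568 234.2907501 ]
```

View pics/s9c.png

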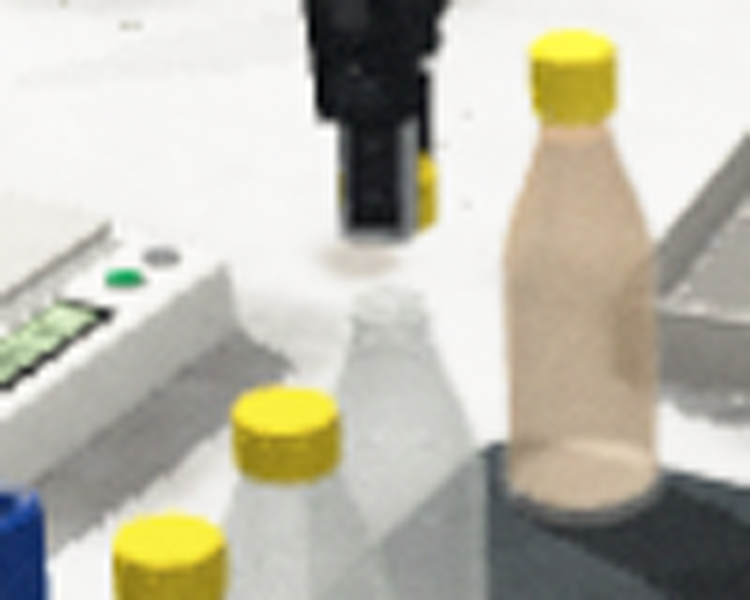

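View pics/w9.png

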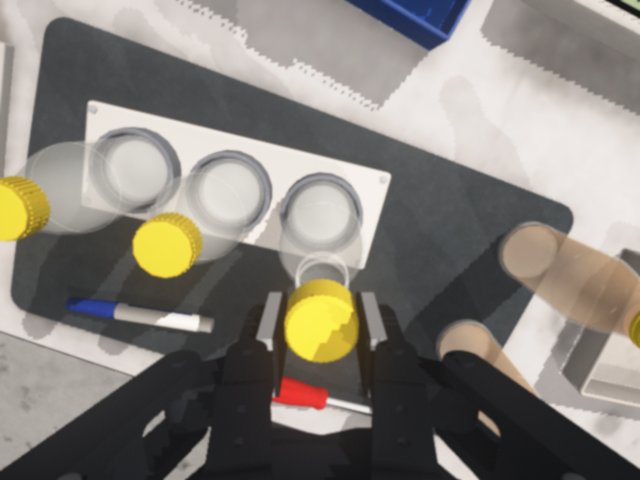

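In the wrist view the cap and mouth are aligned at columns 321 and 322. In the side view they're aligned to within about 0.5 px. I'll lower to about 7 mm clear.

Request:
jog_arm(
  targets=[
    [0.015, [-0.0005, 0, -0.008], 0],
    [0.015, [0, 0, -0.006], 0],
    [0.015, [0, 0, -0.004], 0],
    [0.015, [0, 0, 0], 0],
    [0.015, [0, 0, 0], 0],
    [0.015, [0, 0, 0], 0],
  ],
)

```text
clock: 14.52
position: [0.5202, 0.1804, 0.1887]
ee_rot: [-0.134, 0.134, -0.694, 0.694]
contact_force: [-0.2, -0.2, -1.1]
width: 0.0275
```

```bash
python3 - <<'E'
from h import *
s=manip.get_state();P=s["position"];print(P,s["width"],s["contact_force"],np.abs(s["qd"]).max())
im,d=get_image("wrist");save(im,"w10")
im,d=get_image("side");cv2.imwrite("pics/s10c.png",cv2.resize(im[210:290,220:320,::-1],(750,600),interpolation=cv2.INTER_CUBIC))
print(proj("side",(.5205,.1793,.1642)),proj("side",P-[0,0,.0176]))
E
```

```text
[0.5202139  0.18035743 0.18865374] 0.027458007858396336 [-0.15607598 -0.22445331 -1.07015408] 0.0015301680987893054
[271.86573729 248.84081397] [271.66722604 246.15917571]
```

View pics/s10c.png

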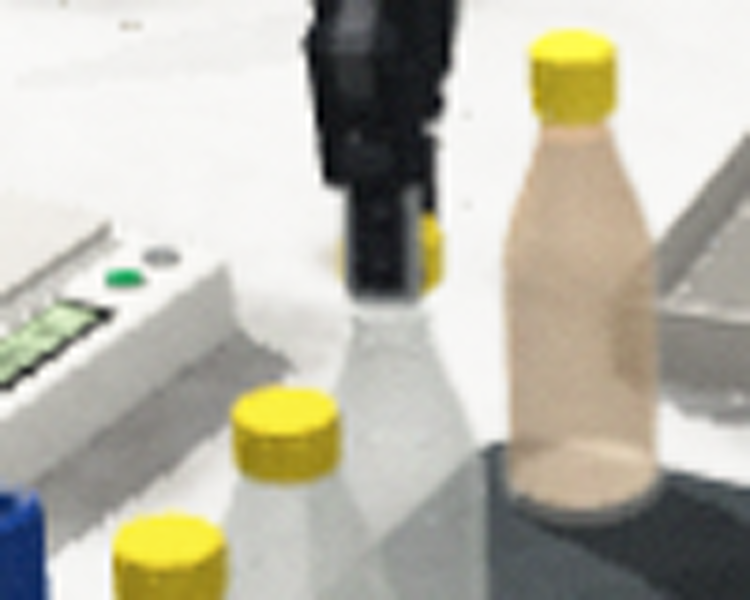

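View pics/w10.png

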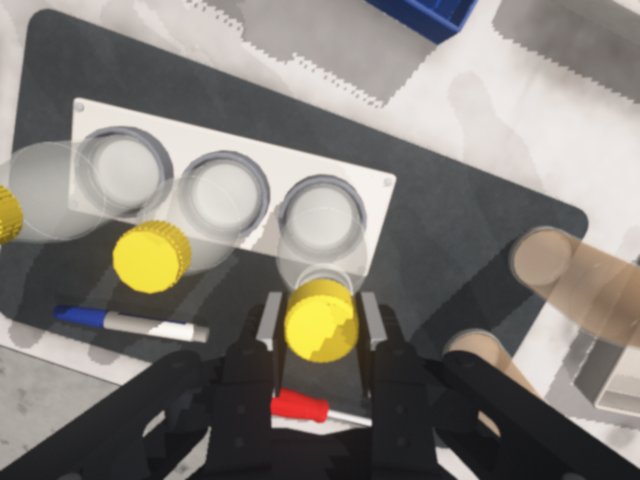

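In the wrist view the neck sits about 3 px (1–2 mm) to the right of the cap, and in the side view they're aligned. The side-view gap looks slightly under 7 mm, so I'll trim both.

Request:
jog_arm(
  targets=[
    [0.015, [0.0004, -0.001, 0.0015], 0],
    [0.015, [0, 0, 0], 0],
    [0.015, [0, 0, 0], 0],
    [0.015, [0, 0, 0], 0],
  ],
)

```text
clock: 15.12
position: [0.5204, 0.1793, 0.1899]
ee_rot: [-0.134, 0.134, -0.694, 0.694]
contact_force: [-0.6, 0.5, -0.8]
width: 0.0274
```

```bash
python3 - <<'E'
from h import *
s=manip.get_state();P=s["position"];print(P,s["width"],s["contact_force"],np.abs(s["qd"]).max())
m=camera_model("wrist");im,d=get_image("wrist");save(im,"w11")
for c,st in yell(im):
    u,v=int(c[0]),int(c[1]); dd=np.median(d[max(v-4,0):v+5,max(u-4,0):u+5]); o,r=ray("wrist",c,m); print(c,np.round(o+r*dd,4))
cv2.imwrite("pics/w11c.png",cv2.resize(im[210:390,220:460,::-1],(800,600),interpolation=cv2.INTER_CUBIC))
im,d=get_image("side");cv2.imwrite("pics/s11c.png",cv2.resize(im[210:290,220:320,::-1],(750,600),interpolation=cv2.INTER_CUBIC))
E
```

```text
[0.52040942 0.17933203 0.18990499] 0.027440582205730465 [-0.59159927  0.49034218 -0.79561229] 0.0013775196368398081
[  8.6 213.9] [0.5054 0.3166 0.1594]
[149.9 255.3] [0.514  0.2529 0.1671]
[321.  321.4] [0.5242 0.1806 0.19  ]
```

View pics/s11c.png

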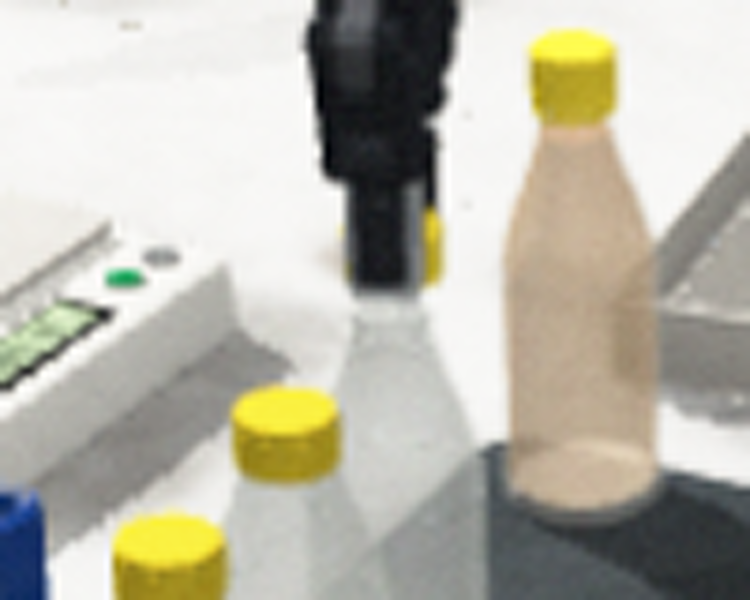

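View pics/w11c.png

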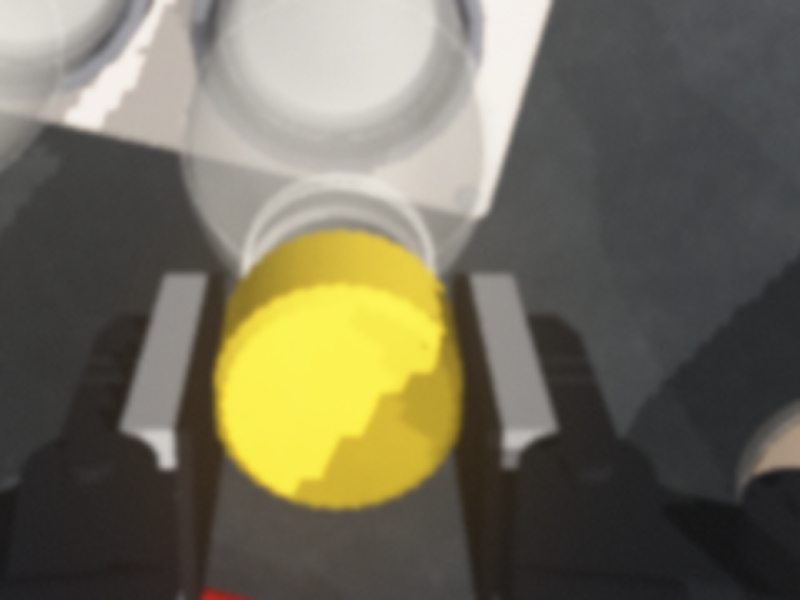

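The wrist crop shows neck and cap both centred at column 338, and depth puts the cap top at 0.189–0.190 m, so its underside is about 8 mm above the mouth. I'm handing in.

```bash
python3 -c "
from rig import sign_off;print(sign_off())"
```

```text
the job is handed in; nothing more can be done
None
```

I pressed the proud cap (the middle bottle) to its hard stop. I then picked the loose cap from the tray, carried it over the filled bottles and held it above the open bottle. I handed in at about 15 s with the cap still gripped; sign-off gave no verdict.

- **Proud cap:** force rose from 5.7 to 10.3 N with no further motion. Its top and its neighbour's then both read 0.1669 m in depth.
- **Held cap:** it sits at about (0.5204, 0.1793), against my mouth estimate of (0.5205, 0.1793). It looks level and is centred to within about 1 mm in the wrist and side views. The grip reads 27.4 mm, a little under the 29 mm cap diameter.
- **Gap above the mouth:** about 8 mm, from the depth reading and the grasp geometry. The side picture suggested it could be a few mm less, so I had raised the cap 1.5 mm before the last check.
- **Filled bottles:** both stood upright in the side view after the carry; the last side view covered only one of them. I did not measure either for small shifts.
- **Disagreement between cameras:** the fixed top and side cameras put the mouth 4–11 mm farther in y. I relied on the wrist camera and on the alignment of cap and neck in each picture.

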